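Set out the colour jars for a glass class

ROBOT

A 6-joint arm with a two-finger parallel gripper is mounted at the origin on the work surface. World frame = base frame: x ahead of the robot, y to its left, z up, the work surface at z = 0. Lengths are in m, angles in rad, forces in N, time in s.
With the tool pointing down it reaches from about 0.375 to 0.975 m from the base axis. Payload 3.8 kg.
Tool frame: the origin (TCP) lies between the finger pads; the fingertips stand 8 mm ahead of it and the grasp point (between the pads) lies 11 mm behind it (tip_reach is the distance from the TCP to the fingertips, in m); z points along the fingers, y is the line along which they close (so a half turn about z gives the same grasp; the last joint's range is limited). The gripper opens to 85 mm and grips with 20 to 120 N. Pads are 22 mm wide; open, the fingers measure 114 mm over their backs; the gripper's body (76 mm by 85 mm) begins 54 mm behind the grasp point. The pads swing forward as they close: fully open they stand 13 mm farther back than shut.
Start: joints at [-1.331, 0.264, 1.604, -0, 1.274, -0.037], TCP at [0.184, -0.649, 0.239] pointing down, gripper open.
Joint ranges: [-2.63, 2.63], [-0.94, 2.18], [0.31, 2.57], [-1.31, 4.45], [0, 2.66], [-2.55, 2.55]. Speed limits (rad/s): [2.57, 2.57, 3.14, 3.14, 3.14, 3.14].

INTERFACE

Orientations are given as a unit quaternion [x, y, z, w].
In Python, from cell import move_to, movel, set_joints, release, close, hold, ik, get_obs, snapshot, MotionError, hand_in, tip_reach gives the robot as it stands. Calls block until the motion is done:
- move_to(position, orientation): joint-space move of the TCP to a pose.
- movel(position, rot=None, rate=0.15, stop_force=None): straight line of the TCP; rot=None keeps the orientation; rate is the mean speed in m/s. With stop_force (N) it stops when the force on the tool has changed by that much, and returns True; else False.
- set_joints(angles): joint-space move.
- release() and close(grasp_force=None): open the fingers fully, or close them until they stop; grasp_force is the grip in N (None keeps the last).
- hold(seconds).
- ik(position, orientation): joint angles nearest the present ones, or None.
- get_obs(): the state.
- snapshot(name): name is "scene" or "top" or "wrist"; returns a dict with "pixels" (400x640x3 uint8, red, green, blue), "fx", "fy", "cx", "cy" (pixels), "dist_coeffs" ([k1, k2, p1, p2, k3] as OpenCV has them; the pictures are not rectified), "pose" (4x4, takes a point from camera to world coordinates). Camera axes: x right, y up, looking along -z (the intrinsics and any distortion apply to the point x, -y, -z); pixel columns grow to the right and rows downward; lengths in m; the calibration is good to about 2 mm. A picture is of the moment at which its call begins. There is no depth.
A pose or a line that the arm cannot do raises MotionError and nothing moves.
- hand_in(): hands the job in; it is judged then, once.
The state is a dict: "clock": time; "q": joint angles; "joint_vel": joint speeds; "joint_efforts": joint torques, N m; "eef_pos": TCP position; "eef_rot": TCP orientation; "wrist_force": force on the tool from outside, world axes, zero at the start; "wrist_torque": the same for the moment, N m; "width": finger opening in m; "grasp_force": force on a finger pad.
Only numpy, scipy, OpenCV 4.12 (cv2) and the standard library are available. Lean on these libraries where they do the work, as an engineer would, in place of code of your own. Each camera call takes 0.05 s, during which the arm holds its last target. There are 200 camera calls.

TASK

Set out the colours for the next glass class: move the four jars of coloured glass from the wooden stock rack to the white bench caddy, one in each pocket, so that from left to right they stand in the same order as in the stock rack. Keep the jars upright, and lower each one into its pocket rather than dropping it.

Things in the scene. Friction and masses are not known exactly. Their poses are not given: they have to be found in the camera images.
- jar_red_mid (a point): Loose closed jar of red glass: upright cylinder, 50 mm diameter, 80 mm high, about 160 g, red sides, black lid with a round red sticker on top. This point is its centre, 40 mm above its foot; z is its axis, up. Starts within 4 mm of a stock rack pocket's centre, behind the red chip. May be gripped on sides or lid.
- jar_yellow_mid (a point): Loose closed jar of yellow glass: upright cylinder, 50 mm diameter, 80 mm high, about 160 g, yellow sides, black lid with a round yellow sticker on top. This point is its centre, 40 mm above its foot; z is its axis, up. Starts within 4 mm of a stock rack pocket's centre, behind the yellow chip. May be gripped on sides or lid.
- jar_green_mid (a point): Loose closed jar of green glass: upright cylinder, 50 mm diameter, 80 mm high, about 160 g, green sides, black lid with a round green sticker on top. This point is its centre, 40 mm above its foot; z is its axis, up. Starts within 4 mm of a stock rack pocket's centre, behind the green chip. May be gripped on sides or lid.
- jar_blue_mid (a point): Loose closed jar of blue glass: upright cylinder, 50 mm diameter, 80 mm high, about 160 g, blue sides, black lid with a round blue sticker on top. This point is its centre, 40 mm above its foot; z is its axis, up. Starts within 4 mm of a stock rack pocket's centre, behind the blue chip. May be gripped on sides or lid.
- chip_red: Fired sample chip of red glass, 24 x 40 x 6 mm, fixed on the front ledge of the stock rack before the pocket where the red jar starts; it stays there. Origin under its centre, axes as the stock rack's; the pocket's centre is 50.5 mm from it along +x.
- chip_yellow: Fired sample chip of yellow glass, 24 x 40 x 6 mm, fixed on the front ledge of the stock rack before the pocket where the yellow jar starts; it stays there. Origin under its centre, axes as the stock rack's; the pocket's centre is 50.5 mm from it along +x.
- chip_green: Fired sample chip of green glass, 24 x 40 x 6 mm, fixed on the front ledge of the stock rack before the pocket where the green jar starts; it stays there. Origin under its centre, axes as the stock rack's; the pocket's centre is 50.5 mm from it along +x.
- chip_blue: Fired sample chip of blue glass, 24 x 40 x 6 mm, fixed on the front ledge of the stock rack before the pocket where the blue jar starts; it stays there. Origin under its centre, axes as the stock rack's; the pocket's centre is 50.5 mm from it along +x.
- stock_rack: Fixed wooden rack, full at the start. 4 square pockets in a row, 66 x 66 mm inside, centres at x = 0, y = +111, +37, -37, -111 mm (left to right seen from the robot). Origin under the row's middle; x away from the robot, y left, z up, turned up to 0.15 rad. Floor 5 mm, rims 22 mm above the table: a jar in it has its centre at 45 mm. Bottles to 135 mm high stand by both racks.
- bench_caddy: Fixed white caddy, black floor, end loops; empty. 4 square pockets in a row, 66 x 66 mm inside, centres at x = 0, y = +111, +37, -37, -111 mm (left to right seen from the robot). Origin under the row's middle; x away from the robot, y left, z up, turned up to 0.15 rad. Floor 5 mm, rims 22 mm above the table: a jar in it has its centre at 45 mm. Nearer or farther than the rack.
Things that resemble listed ones, but are neither listed nor needed, are in the scene too. There is more than one size of the part that bears jar_red_mid; the job needs the smaller.

How it is judged:
By the outcome, as a careful person would: the job done as asked, in the order asked, and still so for the second after the job is handed in, with the robot touching nothing.
It also fails if it takes over 112 s, if anything falls off the work surface, if the arm or the gripper's body presses on something with over 40 N, if the wrist force passes 120 N, or if a joint passes its speed limit or range.

## Working session

There is one attempt and no reset: what is moved stays moved. The work goes in short steps, each a Python script; the robot and the scene stay as the last script left them, time stands still between calls to the robot, and variables do not carry over. Pictures are saved under pics/ and viewed, at most 14 in all, crops included, and the job is handed in when it is done.

```bash
ls; mkdir -p pics; cat > h.py <<'E'
import numpy as np, cv2
from cell import *
def cam(s):
    K=np.array([[s['fx'],0,s['cx']],[0,s['fy'],s['cy']],[0,0,1]]);return K,np.array(s['dist_coeffs'],float),np.array(s['pose'])
def ray(s,uv,z):
    K,d,P=cam(s); u=cv2.undistortPoints(np.array(uv,float).reshape(-1,1,2),K,d).reshape(-1,2)
    D=np.c_[u[:,0],-u[:,1],-np.ones(len(u))]@P[:3,:3].T; o=P[:3,3]
    return o+D*((z-o[2])/D[:,2])[:,None]
def proj(s,X):
    K,d,P=cam(s); X=np.atleast_2d(X); c=(X-P[:3,3])@P[:3,:3]; c=c*[1,-1,-1]
    return cv2.projectPoints(c,np.zeros(3),np.zeros(3),K,d)[0].reshape(-1,2)
def save(s,n): cv2.imwrite('pics/'+n,s['pixels'][:,:,::-1])
E
python3 - <<'E'
from h import *
import pickle
for n in('scene','top'):
    s=snapshot(n); save(s,n+'0.png'); pickle.dump(s,open(n+'0.pkl','wb')); print(n,np.round(s['pose'],3).tolist(),s['fx'])
print(get_obs())
E
```

```text
pics
scene [[-0.023, -0.698, 0.716, 0.97], [1.0, -0.028, 0.005, -0.022], [0.016, 0.716, 0.698, 0.534], [0.0, 0.0, 0.0, 1.0]] 391.92039109447603
top [[-0.002, 0.982, -0.19, 0.298], [-0.999, 0.004, 0.035, -0.017], [0.036, 0.19, 0.981, 0.884], [0.0, 0.0, 0.0, 1.0]] 488.8814453949452
{'clock': 0.1, 'q': array([-1.33089867e+00,  2.64701488e-01,  1.60527752e+00,  2.48236298e-06,
        1.27371960e+00, -3.68964134e-02]), 'joint_vel': array([ 0.00121263, -0.00271686, -0.00399141,  0.00025187,  0.00089274,
        0.00023021]), 'joint_efforts': array([ 9.14077755e-04, -5.16706109e+01, -3.68589056e+01, -4.10471102e-05,
        6.27846457e-03, -1.39226145e-05]), 'eef_pos': array([ 0.18430141, -0.6486555 ,  0.23804892]), 'eef_rot': array([ 9.90437908e-01,  1.37955218e-01, -1.05514292e-04, -1.04767991e-03]), 'wrist_force': array([-0.68173113, -0.06006475, -0.52798168]), 'wrist_torque': array([ 0.00029587, -0.01407978, -0.03203659]), 'grasp_force': 0.0, 'width': 0.08542631817027758}
```

View pics/top0.png

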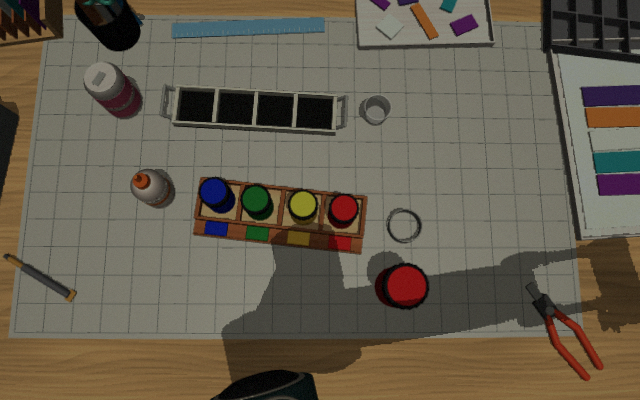

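View pics/scene0.png

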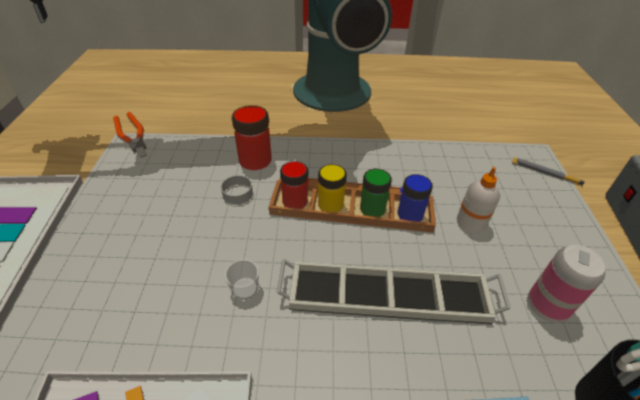

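Top view: the stock rack runs from (197,205) to (365,230), with the jars blue (215,190), green (257,199), yellow (303,205) and red (343,208) from left to right and matching chips in front. The empty caddy's pockets are at about (196,106), (235,108), (275,111) and (314,113). For jar_red_mid, the candidates are the small red jar in the rack at (343,210) and the big red jar at (403,286). The job needs the small one in the rack behind the red chip.

```bash
cat > m.py <<'E'
from h import *
import pickle
def blobs(mask,lo=60):
    n,l,st,c=cv2.connectedComponentsWithStats(mask.astype(np.uint8)); return [(st[i,4],c[i]) for i in range(1,n) if st[i,4]>lo]
S={n:pickle.load(open(n+'0.pkl','rb')) for n in('scene','top')}
if __name__=='__main__':
    roi={'top':(160,270,160,380),'scene':(155,240,260,445)}; croi={'top':(86,133,165,348),'scene':(262,322,280,500)}
    for n,s in S.items():
        p=s['pixels']; hsv=cv2.cvtColor(p,cv2.COLOR_RGB2HSV); H,Sa,V=[hsv[...,i].astype(int) for i in range(3)]
        for c,m in dict(blue=(abs(H-118)<12),green=(abs(H-62)<15),yellow=(abs(H-28)<5),red=((H<4)|(H>175))).items():
            r=roi[n]; k=np.zeros(H.shape,bool); k[r[0]:r[1],r[2]:r[3]]=1
            for a,ct in blobs(m&(Sa>150)&(V>50)&k): print(n,c,a,ct.round(1),ray(s,ct,.085)[0,:2].round(4),'ledge',ray(s,ct,.025)[0,:2].round(4))
        r=croi[n]; k=np.zeros(H.shape,bool); k[r[0]:r[1],r[2]:r[3]]=1
        for a,ct in blobs((V<70)&k,150): print(n,'pocket',a,ct.round(1),ray(s,ct,.0135)[0,:2].round(4))
    a=cv2.resize(S['top']['pixels'][80:265,150:380],None,fx=3.3,fy=3.3,interpolation=cv2.INTER_CUBIC); cv2.imwrite('pics/crop.png',a[:,:,::-1])
E
python3 m.py
```

```text
scene blue 306 [418.1 182.7] [0.4647 0.1461] ledge [0.3971 0.1686]
scene blue 167 [416.  207.1] [0.5243 0.1332] ledge [0.4646 0.1539]
scene green 286 [377.3 177. ] [0.4527 0.0765] ledge [0.3835 0.0897]
scene yellow 342 [332.1 172.7] [ 0.4446 -0.0025] ledge [3.743e-01 1.000e-04]
scene yellow 340 [331.4 197.5] [ 0.5074 -0.0037] ledge [ 0.4455 -0.0012]
scene red 94 [263.6 160.6] [ 0.4159 -0.1268] ledge [ 0.3418 -0.1408]
scene red 323 [293.6 169.5] [ 0.4387 -0.0706] ledge [ 0.3676 -0.0771]
scene red 482 [294.2 195. ] [ 0.5039 -0.0651] ledge [ 0.4415 -0.0709]
scene pocket 1179 [317.7 286.1] [ 0.6316 -0.0222]
scene pocket 1193 [365.8 289.6] [0.6355 0.0522]
scene pocket 1163 [414. 293.] [0.6395 0.1262]
scene pocket 1117 [461.9 296. ] [0.6431 0.1998]
top blue 500 [212.9 190.9] [0.4641 0.1442] ledge [0.4766 0.1563]
top blue 287 [215.8 228.1] [0.4019 0.1369] ledge [0.4097 0.1484]
top green 482 [254.8 198.5] [0.4515 0.0745] ledge [0.4631 0.0814]
top green 277 [256.9 233. ] [0.3941 0.0696] ledge [0.4013 0.0761]
top yellow 523 [302.5 203.6] [ 0.4433 -0.0046] ledge [ 0.4542 -0.0036]
top red 521 [343.8 207.5] [ 0.4369 -0.0731] ledge [ 0.4473 -0.0773]
top red 292 [339.3 242.4] [ 0.3788 -0.0653] ledge [ 0.3849 -0.0689]
top pocket 1172 [195.1 104.5] [0.6442 0.1992]
top pocket 1204 [234.9 106.7] [0.6404 0.1247]
top pocket 1207 [274.7 109. ] [0.6366 0.0502]
top pocket 1196 [314.3 111.4] [ 0.6325 -0.0243]
top pocket 508 [244.2 128.2] [0.5983 0.1058]
```

View pics/crop.png

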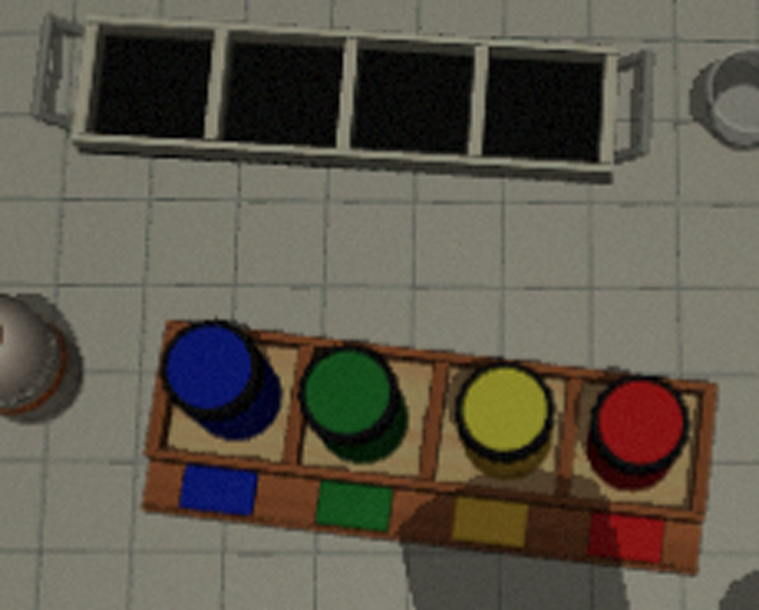

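The crop shows four jars with matching chips, blue, green, yellow and red from left to right. The two cameras agree to within 2 mm, and the caddy pockets come out 74.4 mm apart. I'll close the fingers across the row, since the gaps along it are too narrow. Blue goes first.

```bash
cat > act.py <<'E'
from h import *
from scipy.spatial.transform import Rotation as R
def down(th):
    y=np.array([np.cos(th),np.sin(th),0]); z=np.array([0,0,-1.]); return R.from_matrix(np.c_[np.cross(y,z),y,z]).as_quat()
JAR=dict(blue=(.4644,.1452),green=(.4521,.0755),yellow=(.4440,-.0035),red=(.4378,-.0718))
POC=dict(blue=(.6437,.1995),green=(.6400,.1255),yellow=(.6360,.0512),red=(.6320,-.0233))
QR,QC=down(-.114),down(-.052); Z,ZT=.050,.175
def pick(c):
    x,y=JAR[c]; move_to([x,y,ZT],QR); hit=movel([x,y,Z],rate=.12,stop_force=8); print(c,'pick hit',hit)
    if hit: return False
    close(40); w=get_obs()['width']; print('width',w); return abs(w-.05)<.006
def lift(c): movel([*JAR[c],ZT],rate=.15)
def place(c):
    x,y=POC[c]; move_to([x,y,ZT],QC); movel([x,y,Z+.018],rate=.15)
    hit=movel([x,y,Z-.003],rate=.03,stop_force=4); o=get_obs(); print('place',hit,o['eef_pos'].round(4),o['width'],o['clock'])
def leave(c):
    release(); movel([*POC[c],ZT],rate=.2); print('t',get_obs()['clock'])
E
python3 - <<'E'
from act import *
if pick('blue'):
    lift('blue'); place('blue'); s=snapshot('scene'); save(s,'p1.png')
E
```

```text
blue pick hit False
width 0.04949864556452592
place True [0.6438 0.1994 0.0507] 0.04917463272295702 7.8833
```

View pics/p1.png

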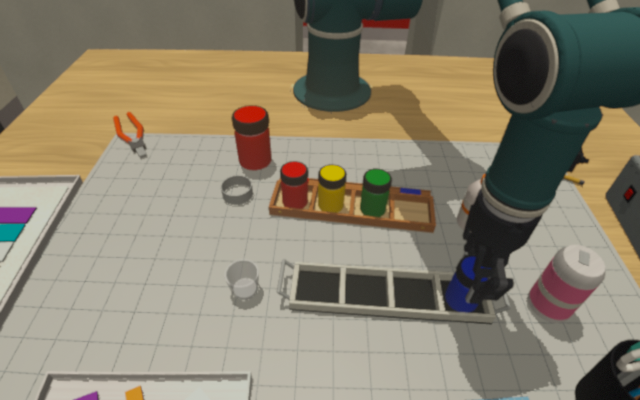

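The blue jar is upright in the robot's leftmost pocket at about (462,290). It made contact at the expected floor height, with TCP z at 50.7 mm. I'll release it and move the rest.

```bash
python3 - <<'E'
from act import *
leave('blue')
for c in('green','yellow','red'):
    if not pick(c): print('STOP'); break
    lift(c); place(c)
    if abs(get_obs()['eef_pos'][2]-.0505)>.004: print('STOP height'); break
    leave(c)
else: move_to([.45,-.25,.25],QC)
for n in('scene','top'): save(snapshot(n),n+'2.png')
a=np.hstack([cv2.imread(f'pics/{n}2.png') for n in('scene','top')]); cv2.imwrite('pics/both.png',np.vstack([a[200:345,250:540].repeat(2,0).repeat(2,1),a[40:195,780:1070].repeat(2,0).repeat(2,1)]))
E
```

```text
t 9.1583
green pick hit False
width 0.0489292784294441
place True [0.6396 0.1255 0.0507] 0.04904653770121022 14.9083
t 16.1333
yellow pick hit False
width 0.04933169824456007
place True [0.6356 0.0513 0.0507] 0.049257134556156434 21.925
t 23.15
red pick hit False
width 0.049068892260860766
place True [ 0.6316 -0.0232  0.0507] 0.04890055472743788 28.9333
t 30.1583
```

View pics/both.png

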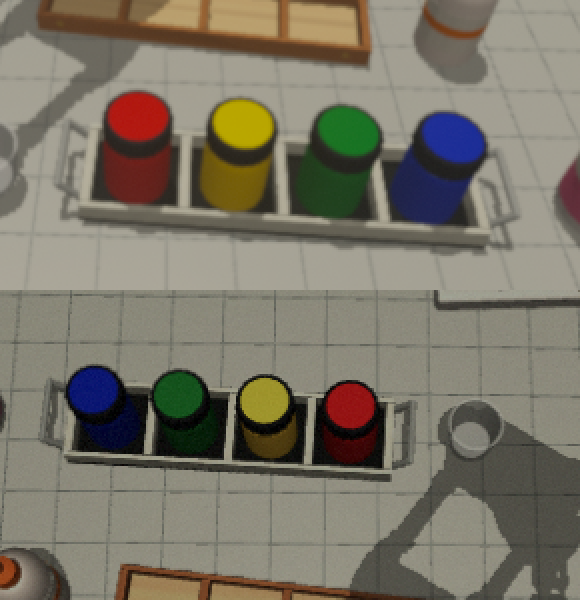

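Both views show the four jars standing upright, one per pocket, blue, green, yellow and red from the robot's left to right, and the gripper is clear. Handing in.

```bash
python3 -c "
from cell import *
print(hand_in())"
```

```text
the job is handed in; nothing more can be done
None
```

The job is handed in: all four jars stand upright in the bench caddy, one per pocket, in the stock rack's order (blue, green, yellow, red from the robot's left), each lowered to the pocket floor, in about 30 s of the 112 s allowed.

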